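Close the guarded extraction damper with the reach rod

ROBOT

A 7-joint arm with a two-finger parallel gripper is mounted at the origin on the work surface. World frame = base frame: x ahead of the robot, y to its left, z up, the work surface at z = 0. Lengths are in mm, angles in rad, forces in N, time in s.
With the tool pointing down it reaches from about 350 to 900 mm from the base axis. Payload 7.2 kg.
Tool frame: the origin (TCP) lies between the finger pads; the fingertips stand manip.nose_length ahead of it and the grasp point (between the pads) lies 8 mm behind it (manip.nose_length is the distance from the TCP to the fingertips, in mm); z points along the fingers, y is the line along which they close (so a half turn about z gives the same grasp; the last joint's range is limited). The gripper opens to 88 mm and grips with 3 to 60 N. Pads are 20 mm wide; open, the fingers measure 115 mm over their backs; the gripper's body (75 mm by 178 mm) begins 61 mm behind the grasp point.
Start: joints at [1.043, 0.411, -0.013, 1.596, 0.006, 1.134, -0.082], TCP at [277.345, -560.097, 233.653] pointing down, gripper open.
Joint ranges: [-2.95, 2.95], [-0.29, 1.99], [-1.47, 1.44], [0.14, 2.54], [-1.03, 4.17], [0.13, 1.85], [-2.86, 2.86]. Speed limits (rad/s): [2.39, 2.39, 3.01, 3.01, 3.14, 3.14, 3.14].

INTERFACE

Orientations are given as [roll, pitch, yaw] about the fixed x, y, z axes, in that order (R = Rz(yaw) Ry(pitch) Rx(roll)).
In Python, from workcell import manip gives the robot as it stands. The module is installed in compiled form; this text tells all that it offers.
- The arm moves only by the shell command python3 -m jog 'ROWS' [OPENING] [FORCE]. ROWS is text: rows parted by semicolons, each of 6 numbers parted by spaces: the shift along the tool's x, y, z in mm, then the turn, a rotation vector about the tool's x, y, z in rad. In form: tx ty tz wx wy wz; .... A call has exactly 10 rows; each row shifts and turns the commanded pose from where the row before left it, along the tool's axes as they then stand; what a row does not reach is not made up. A row lasts 1/10 s, in which the tool goes at most 50 mm and 8.59 degrees, less where a joint would pass 70% of its speed; a pose out of reach is approached as far as the arm can. A call is refused whole if a number of a shift passes 50 or a number of a turn 0.15, either way. A call with a gripper value outside its range is refused whole. OPENING is the closure, from 0 (fully open) to 1 (shut), set as the call begins (- or left out, the last holds). The fingers move at their own pace and stop on an object; FORCE is the grip in N (left out, the last holds). Time passes only in rows, so rows that do not move let the fingers close, or fill a call up. It gives the time, the measured TCP pose, the force, the opening and the grip force at its end, in the units of the state.
- manip.get_obs(): the state, without advancing time (a new reading comes with each control period).
- manip.grab_frame(name): name is "side" or "top"; returns a dict with "frame" (420x560x3 uint8, red, green, blue), "mtx" (3x3 intrinsics, pixels), "dist_coeffs" ([k1, k2, p1, p2, k3] as OpenCV has them; the pictures are not rectified), "cam_to_world" (4x4, takes a point from camera to world coordinates). Camera axes: x right, y up, looking along -z (the intrinsics and any distortion apply to the point x, -y, -z); pixel columns grow to the right and rows downward; lengths in mm; the calibration is good to about 2 mm. A picture is of the moment at which its call begins. There is no depth.
- manip.finish_job(): hands the job in; it is judged then, once.
The state is a dict: "clock": time; "qpos": joint angles; "dq": joint speeds; "effort": joint torques, N m; "tool_pos": TCP position; "tcp_rot": TCP orientation; "contact_force": force on the tool from outside, world axes, zero at the start; "moment": the same for the moment, N m; "gripper_width": opening from 0.0 (shut) to 1.0 (fully open); "gripper_force": force on a finger pad.
Only numpy, scipy, OpenCV 4.12 (cv2) and the standard library are available. Lean on these libraries where they do the work, as an engineer would, in place of code of your own. Each camera call takes 0.05 s, during which the arm holds its last target. There are 200 camera calls.

TASK

Take the bent reach rod off its wooden stand, reach with it over the clear screen of the extraction unit, and use it to push the upright slide lever behind the screen to the left until you feel it come home against its hidden stop; keep it pressed there with about 8 N (never over 12 N) for a good second, pushing with the rod only, not with the gripper. Then hang the rod back in its stand as it was, without drawing the lever back, harming the screen or moving the two little game pieces on the bench.

Things in the scene. Friction and masses are not known exactly. Their poses are not given: they have to be found in the camera images.
- rod: bent reach rod, 180 g: wooden handle 110 x 22 x 24 mm (x, y, z), origin at its centre; from its +x end an 8 mm steel rod runs level to x = 80 mm, bends square and hangs down (-z) to a tip 140 mm below the handle's centre line. It hangs in the stand this way up. Grip the handle's middle across its 22 mm, with 40 N or more: under the push it can twist a few degrees
- rod_tip (a point): the lower end of the rod's hanging leg, at (80, 0, -140) mm in the rod's frame; the leg above it is straight and 8 mm thick
- stand: plywood stand of the rod, fixed, origin on the bench under its middle: base 130 x 90 x 8 mm, posts 12 mm thick at x = -45 and +45 mm (78 mm free between). Each holds the handle at 172 mm height in a notch 27 mm wide with flared cheeks to 191 mm height (mouth about 45 mm). The rod hangs with its x along the stand's x, its bent end beyond the stand's +x end
- stand_seat (a point): where the handle's centre lies when the rod is hung: 184 mm above the bench over the stand's middle
- unit: extraction unit, fixed, origin on the bench under the middle of the lever's travel; x away from the robot, y to the robot's left (the way the lever is pushed). Deck 35 mm high, x = -50 to 90, y = -130 to 130 mm; at the back from x = 45 mm a housing 75 mm high with a 60 mm round cap to 105 mm at y = -70.
- screen: clear 5 mm screen on the unit with a thin steel top rail, origin and axes as unit: front wall at x = -48 mm, side walls at y = -127 and +127 mm (x = -45 to 45 mm), tops 150 mm above the bench, open above and at the back. Brittle: more than 8 N on it cracks it
- paddle_mid (a point): upright slide lever behind the screen, a black tab 26 x 10 x 55 mm (x, y, z), 37 to 92 mm above the bench; axes as the unit's, this point at its centre, 64 mm above the bench, always at x = 0 of the unit. More than 12 N on it bends it; its seal takes when it is pressed home with 5 N or more for 0.8 s
- damper (a joint): travel of the slide lever in m along the unit's +y: 0 when the paddle's centre is at y = -30 mm of the unit; it starts at 0 to 0.012. It slides at about 2 N and stays where left. Home is a rigid stop hidden inside the unit, set differently each time between 0.02 and 0.07 of travel: it can only be felt, as the force rises above the sliding force
- piece_a: a white printed game piece, 30 mm across, 54 mm tall, a bystander between stand and unit; origin under its middle
- piece_b: a black printed game piece, the same size, a bystander
- organiser: a fixed plywood honeycomb organiser, 70 x 120 mm and about 110 mm high, standing on the other side from the stand
Things that resemble listed ones, but are neither listed nor needed, are in the scene too. Leave any blue, purple or turquoise look-alike of the stand alone.

How it is judged:
By the outcome, as a careful person would: the job done as asked, in the order asked, and still so for the second after the job is handed in, with the robot touching nothing.
It also fails if it takes over 61 s, if anything falls off the work surface, if the arm or the gripper's body presses on something with over 40 N, if the wrist force passes 120 N, or if a joint passes its speed limit or range.

## Working session

There is one attempt and no reset: what is moved stays moved. The work goes in short steps, Python scripts to look and compute and a shell command to move; the robot and the scene stay as the last step left them, time stands still between calls to the robot, and variables do not carry over. Pictures are saved under pics/ and viewed, at most 10 in all, crops included, and the job is handed in when it is done.

```bash
mkdir -p pics
python3 - <<'E'
from workcell import manip
import cv2
for n in("side","top"):
    d=manip.grab_frame(n); cv2.imwrite(f"pics/{n}0.png",cv2.resize(d["frame"][:,:,::-1],None,fx=1.4,fy=1.4)); print(n,d["mtx"].tolist(),d["dist_coeffs"],d["cam_to_world"].round(3).tolist())
o=manip.get_obs();print(o,manip.nose_length)
E
```

```text
side [[387.1033053208202, 0.0, 270.33885574600134], [0.0, 387.1033053208202, 208.29913937763803], [0.0, 0.0, 1.0]] [-0.10223537  0.          0.          0.          0.        ] [[-0.832, 0.346, -0.433, 21.144], [-0.554, -0.493, 0.671, 576.04], [0.018, 0.798, 0.602, 828.019], [0.0, 0.0, 0.0, 1.0]]
top [[426.92754285068406, 0.0, 286.0203526944711], [0.0, 426.92754285068406, 208.4379577745773], [0.0, 0.0, 1.0]] [-0.13448206  0.          0.          0.          0.        ] [[-0.006, 0.978, -0.211, 253.08], [-1.0, -0.006, -0.002, -186.551], [-0.003, 0.211, 0.978, 1468.251], [0.0, 0.0, 0.0, 1.0]]
{'clock': 0.1, 'qpos': array([ 1.04281049,  0.41184383, -0.01272748,  1.59693578,  0.00556963,
        1.13429234, -0.08218081]), 'dq': array([-0.00042685, -0.00177807, -0.00031172, -0.00187686,  0.00023338,
        0.00093131,  0.000361  ]), 'effort': array([ 2.08129532e-03, -5.89098573e+01,  6.43265750e-01, -2.91712993e+01,
       -5.38579992e-02,  1.44953988e-02,  1.22399606e-04]), 'tool_pos': array([ 277.14091533, -559.71515374,  232.888219  ]), 'tcp_rot': array([-3.14014986e+00,  6.79603598e-05,  4.59830476e-01]), 'contact_force': array([-0.97871285, -0.20085714,  0.0042176 ]), 'moment': array([-0.00128827,  0.0004131 ,  0.02283358]), 'gripper_force': 0.0, 'gripper_width': 1.0022819800213008} 11.0
```

View pics/side0.png

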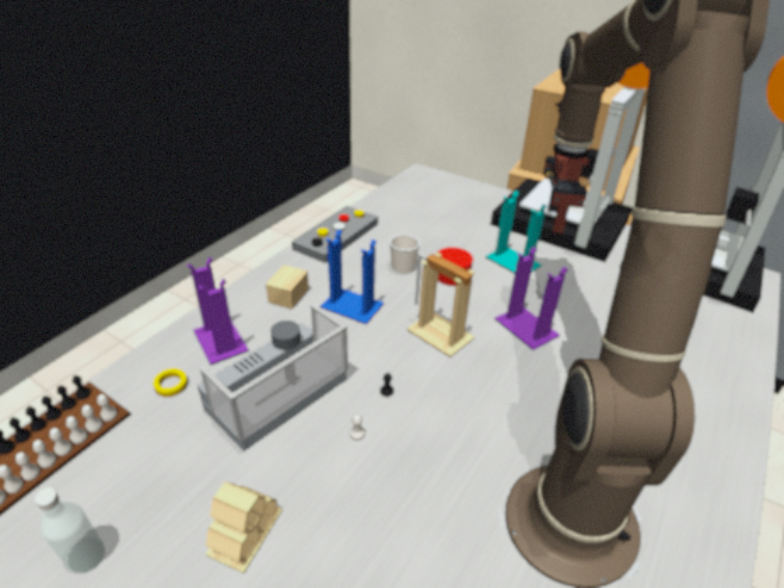

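View pics/top0.png

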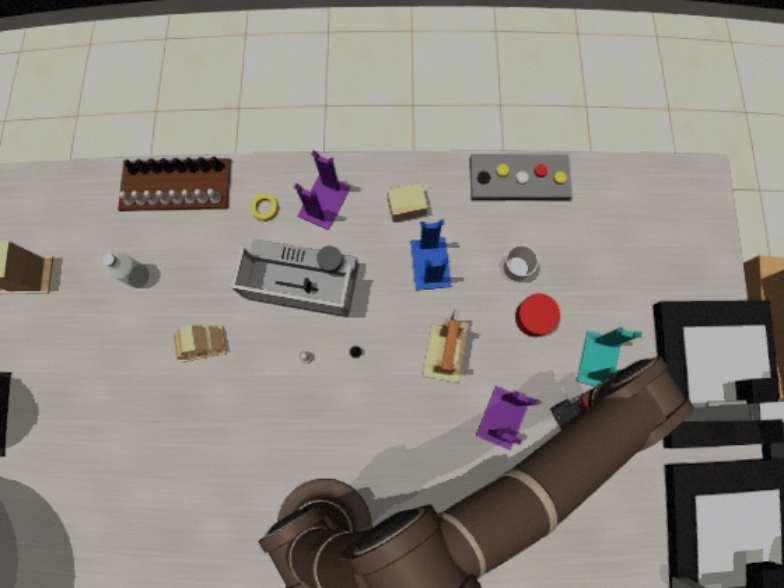

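The side view shows the wooden stand with the rod near (440,300) and the unit near (275,375). In the top view the stand is near (447,350), the unit near (295,278) and the pieces at (306,357) and (356,352). I'll enlarge these areas to pick pixels.

```bash
cat > h.py <<'E'
from workcell import manip
import cv2,numpy as np
def crop(d,u0,v0,w,h,s,name):
    c=cv2.resize(d["frame"][v0:v0+h,u0:u0+w,::-1],None,fx=s,fy=s,interpolation=cv2.INTER_CUBIC)
    for u in range(-(-u0//10)*10,u0+w,10):
        cv2.putText(c,str(u),(int((u-u0)*s),8),0,.3,(0,0,255)); cv2.line(c,(int((u-u0+.5)*s),10),(int((u-u0+.5)*s),15),(0,0,255))
    for v in range(-(-v0//10)*10,v0+h,10):
        cv2.putText(c,str(v),(0,int((v-v0+.5)*s)+3),0,.3,(0,0,255)); cv2.line(c,(20,int((v-v0+.5)*s)),(25,int((v-v0+.5)*s)),(0,0,255))
    cv2.imwrite(name,c)
def ray(d,p):
    M=np.array(d["cam_to_world"]);q=cv2.undistortPoints(np.array([[p]],float),d["mtx"],d["dist_coeffs"])[0,0]
    return M[:3,3],M[:3,:3]@[q[0],-q[1],-1]
def onz(d,p,z):
    o,r=ray(d,p);return (o+r*(z-o[2])/r[2])
def proj(d,P):
    M=np.linalg.inv(np.array(d["cam_to_world"]));c=np.atleast_2d(P)@M[:3,:3].T+M[:3,3]
    c=c*[1,-1,-1];return cv2.projectPoints(c,np.zeros(3),np.zeros(3),d["mtx"],d["dist_coeffs"])[0][:,0]
E
python3 - <<'E'
from h import *
t=manip.grab_frame("top");s=manip.grab_frame("side")
crop(t,160,160,180,120,4.4,"pics/t1.png"); crop(s,140,170,210,150,3.8,"pics/s1.png")
E
```

```text
(no output)
```

View pics/t1.png

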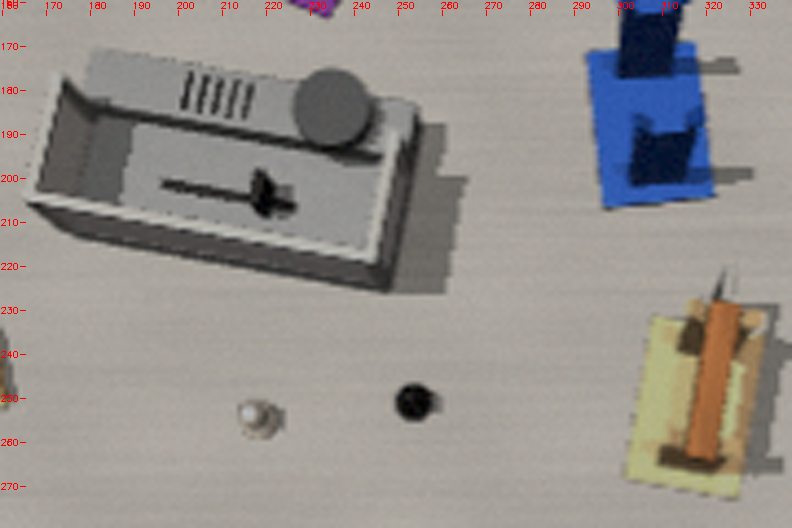

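View pics/s1.png

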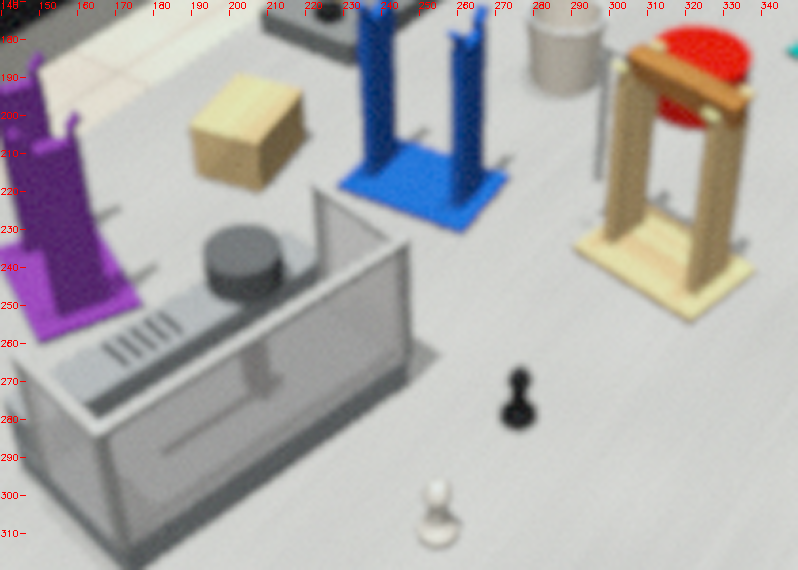

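The crops show the unit's rail corners, the stand's base corners, and the handle on top with the bent end pointing away from the robot. The paddle is near top pixel (220,203). Next I fit the poses.

Run:
```python
from h import *
from scipy.optimize import least_squares
t=manip.grab_frame("top");s=manip.grab_frame("side")
T=lambda x,y:(t,np.array([x/4.4-.5+160,y/4.4-.5+160])); S=lambda x,y:(s,np.array([x/3.8-.5+140,y/3.8-.5+170]))
def W(p,P):
    c,n=np.cos(p[2]),np.sin(p[2]);P=np.array(P,float);return np.array([p[0]+c*P[0]-n*P[1],p[1]+n*P[0]+c*P[1],P[2]])
def fit(obs,p0):
    f=lambda p:np.concatenate([proj(d,W(p,P))[0]-px for (d,px),P in obs])
    r=least_squares(f,p0,x_scale=[10,10,.1],loss='soft_l1');print(r.x.round(3));print(r.fun.reshape(-1,2).round(1).tolist());return r.x
U=[(T(28,203),(-50.5,129.5,150)),(T(380,264),(-50.5,-129.5,150)),(T(388,292),(-50,-130,0)),(S(409,242),(-50.5,-129.5,150)),(S(100,435),(-50.5,129.5,150)),(S(317,187),(45,-129,150)),(S(408,378),(-50,-130,0)),(S(133,568),(-50,130,0))]
g=onz(t,T(200,190)[1],35);u=fit(U,[g[0],g[1],-.1])
D=[(T(655,318),(65,45,8)),(T(738,497),(-65,-45,8)),(T(626,478),(-65,45,8)),(S(575,248),(65,45,8)),(S(690,320),(-65,45,8)),(S(755,270),(-65,-45,8)),(T(727,303),(55,0,196)),(T(702,460),(-55,0,196))]
g=onz(t,T(700,400)[1],8);st=fit(D,[g[0],g[1],0])
print("handle ends",onz(t,T(727,303)[1],196),onz(t,T(702,460)[1],196))
pd=onz(t,T(262,183)[1],92);print("paddle top?",pd); 
c,n=np.cos(u[2]),np.sin(u[2]);dl=pd[:2]-u[:2];print("in unit",c*dl[0]+n*dl[1],-n*dl[0]+c*dl[1])
for y in(-30,-18):print(y,[(proj(t,W(u,(a,y+b,z)))[0]+.5-160)*4.4 for a,b,z in((13,0,92),(-13,0,92),(-13,0,37))])
print("pieces",onz(t,T(258,425)[1],0),onz(t,T(413,405)[1],0),onz(s,S(518,425)[1],0),onz(s,S(437,540)[1],0))
print("tip",W(st,(80,0,44)),proj(s,W(st,(80,0,44))),(proj(s,W(st,(80,0,44)))+.5-[140,170])*3.8)
np.savez("p.npz",u=u,st=st)
```

```text
[ 5.75585e+02  6.37940e+01 -1.74000e-01]
[[0.1, 0.2], [-0.8, -0.3], [1.7, 1.2], [-0.8, -1.3], [-0.1, -0.9], [-0.0, -2.3], [0.5, 1.7], [-0.1, 3.6]]
[ 4.11887e+02 -2.91498e+02 -1.89000e-01]
[[-0.4, 0.2], [0.2, 1.4], [-0.4, 0.9], [-1.3, -1.0], [-0.2, -0.1], [0.2, -0.7], [0.3, -0.3], [-0.1, -0.1]]
handle ends [ 465.0617113  -300.91128596  196.        ] [ 357.61900538 -281.55983916  196.        ]
paddle top? [576.15639173  38.28217278  92.        ]
in unit 4.980109841050618 -25.027278490337874
-30 [array([270.52268965, 173.8760742 ]), array([263.66561018, 206.99872106]), array([274.56938011, 222.13305723])]
-18 [array([255.07768443, 171.31380751]), array([248.16825486, 204.40417807]), array([259.62524916, 219.62317965])]
pieces [402.70105578  51.47676532   0.        ] [418.14278983 -70.40217148   0.        ] [412.45610753 -67.90128313   0.        ] [400.48066887  53.73471345   0.        ]
tip [ 490.46407258 -306.51966436   44.        ] [[295.86968747 217.0180637 ]] [[594.20481238 180.56864208]]
```

```bash
cat > st.py <<'E'
import sys
from h import *
from scipy.spatial.transform import Rotation as R
# usage: st.py x y z yaw : TCP target -> shift/turn in tool axes
o=manip.get_obs();p=o["tool_pos"];r=R.from_euler("xyz",o["tcp_rot"])
print("t",round(o["clock"],2),p.round(1),o["tcp_rot"].round(3),"F",o["contact_force"].round(1),"M",o["moment"].round(2),"w",round(o["gripper_width"],3),"gf",round(o["gripper_force"],1))
if len(sys.argv)>4:
    g=np.array([float(v) for v in sys.argv[1:4]]);q=R.from_euler("xyz",[np.pi,0,float(sys.argv[4])])
    print("shift in target axes",q.inv().apply(g-p).round(1),"shift in tool axes",r.inv().apply(g-p).round(1),"turn",(r.inv()*q).as_rotvec().round(3))
E
python3 -m jog '0 0 -6 0 0 0.128;0 0 -6 0 0 0.128;0 0 -6 0 0 0.128;0 0 -6 0 0 0.128;0 0 -6 0 0 0.128;8 -29 0 0 0 0;8 -29 0 0 0 0;8 -29 0 0 0 0;8 -29 0 0 0 0;8 -29 0 0 0 0' 0 60; python3 st.py 411.5 -291.3 240 -0.182
```

```text
clock: 1.3
tool_pos: [343.1, -423.5, 263.7]
tcp_rot: [3.141, -0.0, -0.18]
contact_force: [-0.3, 0.4, -0.7]
gripper_width: 0.999
gripper_force: 0.0
t 1.3 [ 343.1 -423.5  263.7] [ 3.141 -0.    -0.18 ] F [-0.3  0.4 -0.7] M [-0.    0.02 -0.03] w 0.999 gf 0.0
shift in target axes [  43.4 -142.4   23.7] shift in tool axes [  43.6 -142.3   23.7] turn [ 0.    -0.     0.002]
```

```bash
python3 -m jog '5.5 -17.8 3 0 0 0;5.5 -17.8 3 0 0 0;5.5 -17.8 3 0 0 0;5.5 -17.8 3 0 0 0;5.5 -17.8 3 0 0 0;5.5 -17.8 3 0 0 0;5.5 -17.8 3 0 0 0;5.5 -17.8 3 0 0 0;0 0 0 0 0 0;0 0 0 0 0 0' 0 60; python3 st.py 411.5 -291.3 176 -0.182
python3 - <<'E'
from h import *
s=manip.grab_frame("side");t=manip.grab_frame("top");import cv2
crop(s,270,110,100,150,4,"pics/a.png");crop(t,270,190,100,150,4,"pics/b.png")
cv2.imwrite("pics/g1.png",np.hstack([cv2.imread("pics/a.png"),cv2.imread("pics/b.png")]))
E
```

```text
clock: 2.3
tool_pos: [411.4, -292.7, 239.8]
tcp_rot: [3.141, 0.0, -0.18]
contact_force: [-0.1, -0.9, -0.4]
gripper_width: 1.0
gripper_force: 0.0
t 2.3 [ 411.4 -292.7  239.8] [ 3.141  0.    -0.18 ] F [-0.1 -0.9 -0.4] M [ 0.01  0.04 -0.04] w 1.0 gf 0.0
shift in target axes [-0.1 -1.4 63.8] shift in tool axes [-0.1 -1.4 63.8] turn [0.    0.    0.002]
```

View pics/g1.png

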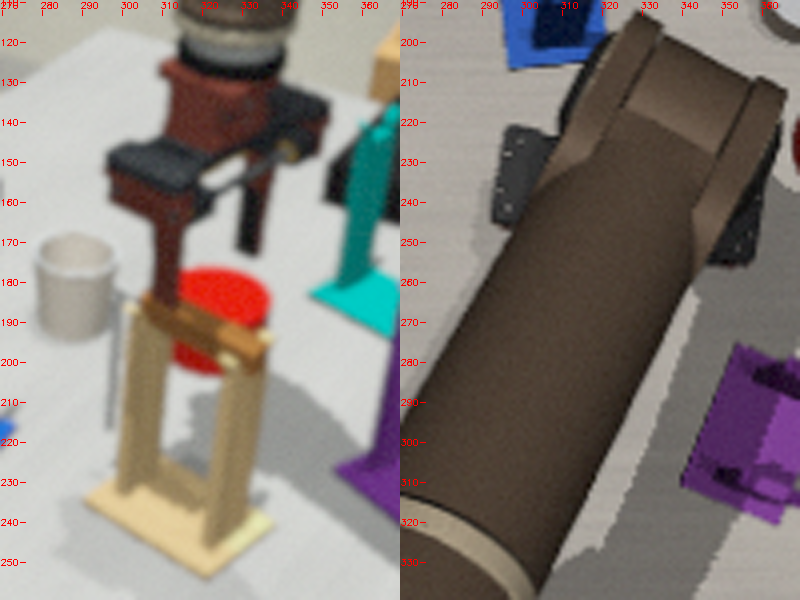

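The gripper hovers over the handle with one finger on each side, clear of the posts, so I descend.

```bash
python3 -m jog '0 -1.4 7 0 0 0;0 0 8 0 0 0;0 0 8 0 0 0;0 0 8 0 0 0;0 0 8 0 0 0;0 0 8 0 0 0;0 0 8 0 0 0;0 0 5 0 0 0;0 0 4 0 0 0;0 0 0 0 0 0' 0 60; python3 -m jog '0 0 0 0 0 0;0 0 0 0 0 0;0 0 0 0 0 0;0 0 0 0 0 0;0 0 0 0 0 0;0 0 0 0 0 0;0 0 0 0 0 0;0 0 0 0 0 0;0 0 0 0 0 0;0 0 0 0 0 0' 1 60;python3 st.py 411.5 -291.3 176 -0.182
```

```text
clock: 3.4
tool_pos: [411.5, -290.9, 175.1]
tcp_rot: [-3.141, 0.001, -0.18]
contact_force: [0.3, 0.3, 0.7]
gripper_width: 0.998
gripper_force: 0.0
clock: 4.4
tool_pos: [411.7, -291.2, 175.7]
tcp_rot: [3.141, -0.0, -0.18]
contact_force: [-0.5, -0.7, 0.1]
gripper_width: 0.244
gripper_force: 60.0
t 4.4 [ 411.7 -291.2  175.7] [ 3.141 -0.    -0.18 ] F [-0.5 -0.7  0.1] M [-0.12  0.03  0.05] w 0.244 gf 60.0
shift in target axes [-0.2  0.2 -0.3] shift in tool axes [-0.2  0.2 -0.3] turn [ 0.    -0.     0.002]
```

```bash
python3 -m jog '0 0 -5 0 0 0;0 0 -10 0 0 0;0 0 -19 0 0 0;0 0 -19 0 0 0;0 0 -19 0 0 0;0 0 -19 0 0 0;0 0 -19 0 0 0;0 0 -19 0 0 0;0 0 -19 0 0 0;0 0 -19 0 0 0' 1 60;python3 st.py 482.9 -1.2 342 -0.18
python3 - <<'E'
from h import *
t=manip.grab_frame("top")
for c in((587,50),(610,207),(712,195),(695,40)):print(onz(t,(c[0]/4.4-.5+160,c[1]/4.4-.5+160),8).round())
E
```

```text
clock: 5.4
tool_pos: [411.5, -290.8, 344.2]
tcp_rot: [3.142, -0.0, -0.18]
contact_force: [0.5, -0.2, -2.1]
gripper_width: 0.246
gripper_force: 60.0
t 5.4 [ 411.5 -290.8  344.2] [ 3.142 -0.    -0.18 ] F [ 0.5 -0.2 -2.1] M [0.05 0.01 0.04] w 0.246 gf 60.0
shift in target axes [  18.4 -297.7    2.2] shift in tool axes [  18.4 -297.7    2.2] turn [ 0. -0. -0.]
[ 705. -209.    8.]
[ 574. -226.    8.]
[ 584. -308.    8.]
[ 713. -297.    8.]
```

```bash
python3 -m jog '0.5 -15 0 0 0 0;1.5 -25 0 0 0 0;2 -32 0 0 0 0;2.5 -34 0 0 0 0;2.5 -34 0 0 0 0;2.5 -34 0 0 0 0;2.5 -34 0 0 0 0;2 -32 0 0 0 0;1.5 -30 0 0 0 0;1 -28 0 0 0 0' 1 60;python3 -m jog '0 0 0 0 0 0;0 0 0 0 0 0;0 0 0 0 0 0;0 0 0 0 0 0;0 0 0 0 0 0;0 0 0 0 0 0;0 0 0 0 0 0;0 0 0 0 0 0;0 0 0 0 0 0;0 0 0 0 0 0' 1 60;python3 st.py 482.9 -1.2 182 -0.175
python3 - <<'E'
from h import *
s=manip.grab_frame("side");t=manip.grab_frame("top");import cv2
crop(s,140,130,130,160,3.1,"pics/a.png");crop(t,160,140,130,160,3,"pics/b.png")
a,b=cv2.imread("pics/a.png"),cv2.imread("pics/b.png");b=cv2.copyMakeBorder(b,0,a.shape[0]-b.shape[0],0,0,0);cv2.imwrite("pics/g2.png",np.hstack([a,b]))
E
```

```text
clock: 6.45
tool_pos: [482.4, 1.6, 341.5]
tcp_rot: [3.142, 0.002, -0.179]
contact_force: [0.8, -0.6, -1.6]
gripper_width: 0.247
gripper_force: 60.0
clock: 7.45
tool_pos: [483.3, -1.2, 342.6]
tcp_rot: [3.142, 0.0, -0.18]
contact_force: [0.1, -0.8, -2.2]
gripper_width: 0.247
gripper_force: 60.0
t 7.45 [483.3  -1.2 342.6] [ 3.142  0.    -0.18 ] F [ 0.1 -0.8 -2.2] M [0.08 0.03 0.02] w 0.247 gf 60.0
shift in target axes [-4.000e-01  1.000e-01  1.606e+02] shift in tool axes [-4.000e-01  1.000e-01  1.606e+02] turn [ 0.     0.    -0.005]
```

View pics/g2.png

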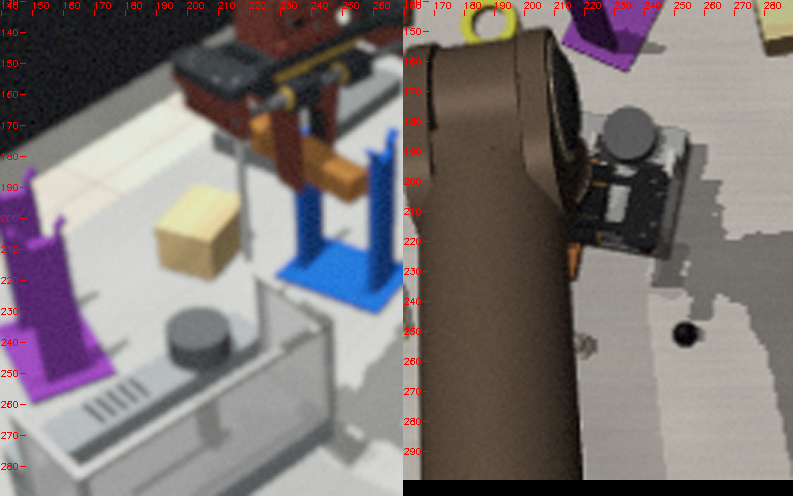

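Run:
```python
from h import *
s=manip.grab_frame("side");p=manip.get_obs()["tool_pos"];y=-.18
for dx in(78,80,82):
  P=p+[dx*np.cos(y),dx*np.sin(y),8-140]; print(P,(proj(s,P)+.5-[140,130])*3.1)
u=np.load("p.npz")["u"];c,n=np.cos(u[2]),np.sin(u[2])
d=P[:2]-u[:2];print("unit",c*d[0]+n*d[1],-n*d[0]+c*d[1])
for yy in(-35,-30,-25,-20):
  print(yy,[((proj(s,[u[0]+c*a-n*b,u[1]+n*a+c*b,z])[0]+.5-[140,130])*3.1).round() for a,b,z in((-13,yy-5,37),(-13,yy-5,92),(-13,yy+5,92),(-13,yy+5,37))])
```

```text
[560.09844043 -15.08456151 210.63584226] [[246.94204776 262.40327019]]
[562.06612781 -15.44262066 210.63584226] [[245.40015112 261.35964178]]
[564.0338152  -15.8006798  210.63584226] [[243.86179099 260.31834461]]
unit 2.406054445615535 -80.39230394851393
-35 [array([233., 439.]), array([229., 395.]), array([220., 401.]), array([225., 445.])]
-30 [array([229., 442.]), array([224., 398.]), array([215., 404.]), array([220., 448.])]
-25 [array([225., 445.]), array([220., 401.]), array([211., 407.]), array([216., 451.])]
-20 [array([220., 448.]), array([215., 404.]), array([206., 410.]), array([212., 454.])]
```

```bash
python3 -m jog '-1 0 8 0 0 0;-1 0 16 0 0 0;0 0 18 0 0 0;0 0 18 0 0 0;0 0 18 0 0 0;0 0 18 0 0 0;0 0 18 0 0 0;0 0 18 0 0 0;0 0 16 0 0 0;0 0 10 0 0 0' 1 60;python3 -m jog '0 0 0 0 0 0;0 -4 0 0 0 0;0 -4 0 0 0 0;0 -4 0 0 0 0;0 -4 0 0 0 0;0 -4 0 0 0 0;0 -4 0 0 0 0;0 -4 0 0 0 0;0 0 0 0 0 0;0 0 0 0 0 0' 1 60;python3 st.py 482.9 -1.2 182 -0.175
```

```text
clock: 8.6
tool_pos: [480.6, -0.9, 183.1]
tcp_rot: [3.141, 0.002, -0.18]
contact_force: [0.4, -0.6, -2.1]
gripper_width: 0.249
gripper_force: 60.0
clock: 9.6
tool_pos: [486.4, 26.8, 184.6]
tcp_rot: [3.141, 0.0, -0.18]
contact_force: [-0.3, -0.2, -1.8]
gripper_width: 0.247
gripper_force: 60.0
t 9.6 [486.4  26.8 184.6] [ 3.141  0.    -0.18 ] F [-0.3 -0.2 -1.8] M [-0.    0.05  0.01] w 0.247 gf 60.0
shift in target axes [ 1.5 28.2  2.6] shift in tool axes [ 1.6 28.2  2.6] turn [ 0.     0.    -0.005]
```

```bash
python3 -m jog '0 -2 0 0 0 0;0 -2 0 0 0 0;0 -2 0 0 0 0;0 -2 0 0 0 0;0 -2 0 0 0 0;0 -2 0 0 0 0;0 -1 0 0 0 0;0 -1 0 0 0 0;0 -1 0 0 0 0;0 0 0 0 0 0' 1 60;python3 st.py
```

```text
clock: 10.6
tool_pos: [489.1, 41.6, 184.6]
tcp_rot: [-3.142, -0.0, -0.18]
contact_force: [0.3, 0.5, -1.9]
gripper_width: 0.249
gripper_force: 60.0
t 10.6 [489.1  41.6 184.6] [-3.142 -0.    -0.18 ] F [ 0.3  0.5 -1.9] M [0.05 0.04 0.04] w 0.249 gf 60.0
```

```bash
python3 -m jog '0 -1 0 0 0 0;0 -1 0 0 0 0;0 -1 0 0 0 0;0 -1 0 0 0 0;0 -1 0 0 0 0;0 -1 0 0 0 0;0 0 0 0 0 0;0 0 0 0 0 0;0 0 0 0 0 0;0 0 0 0 0 0' 1 60;python3 st.py
```

```text
clock: 11.6
tool_pos: [490.2, 47.3, 184.7]
tcp_rot: [3.142, -0.0, -0.18]
contact_force: [0.8, -0.6, -1.5]
gripper_width: 0.248
gripper_force: 60.0
t 11.6 [490.2  47.3 184.7] [ 3.142 -0.    -0.18 ] F [ 0.8 -0.6 -1.5] M [-0.16  0.01 -0.06] w 0.248 gf 60.0
```

```bash
python3 -m jog '0 -1 0 0 0 0;0 -1 0 0 0 0;0 -1 0 0 0 0;0 -1 0 0 0 0;0 -1 0 0 0 0;0 -1 0 0 0 0;0 0 0 0 0 0;0 0 0 0 0 0;0 0 0 0 0 0;0 0 0 0 0 0' 1 60;python3 st.py
```

```text
clock: 12.6
tool_pos: [491.3, 53.4, 184.6]
tcp_rot: [-3.141, -0.0, -0.18]
contact_force: [-0.7, -1.5, -2.3]
gripper_width: 0.246
gripper_force: 60.0
t 12.6 [491.3  53.4 184.6] [-3.141 -0.    -0.18 ] F [-0.7 -1.5 -2.3] M [-0.32  0.13 -0.12] w 0.246 gf 60.0
```

```bash
python3 -m jog '0 -1 0 0 0 0;0 -1 0 0 0 0;0 -1 0 0 0 0;0 -1 0 0 0 0;0 0 0 0 0 0;0 0 0 0 0 0;0 0 0 0 0 0;0 0 0 0 0 0;0 0 0 0 0 0;0 0 0 0 0 0' 1 60;python3 st.py
```

```text
clock: 13.6
tool_pos: [492.0, 57.3, 184.6]
tcp_rot: [-3.141, -0.0, -0.18]
contact_force: [-0.3, -1.1, -1.8]
gripper_width: 0.251
gripper_force: 60.0
t 13.6 [492.   57.3 184.6] [-3.141 -0.    -0.18 ] F [-0.3 -1.1 -1.8] M [-0.32  0.09 -0.08] w 0.251 gf 60.0
```

```bash
python3 -m jog '0 -1 0 0 0 0;0 -1 0 0 0 0;0 -1 0 0 0 0;0 0 0 0 0 0;0 0 0 0 0 0;0 0 0 0 0 0;0 0 0 0 0 0;0 0 0 0 0 0;0 0 0 0 0 0;0 0 0 0 0 0' 1 60;python3 st.py
```

```text
clock: 14.6
tool_pos: [492.5, 60.2, 184.7]
tcp_rot: [-3.142, -0.0, -0.18]
contact_force: [-0.2, -1.7, -2.6]
gripper_width: 0.245
gripper_force: 60.0
t 14.6 [492.5  60.2 184.7] [-3.142 -0.    -0.18 ] F [-0.2 -1.7 -2.6] M [-0.36  0.09 -0.11] w 0.245 gf 60.0
```

```bash
python3 -m jog '0 -1 0 0 0 0;0 -1 0 0 0 0;0 -1 0 0 0 0;0 0 0 0 0 0;0 0 0 0 0 0;0 0 0 0 0 0;0 0 0 0 0 0;0 0 0 0 0 0;0 0 0 0 0 0;0 0 0 0 0 0' 1 60;python3 st.py
```

```text
clock: 15.6
tool_pos: [493.1, 63.2, 184.7]
tcp_rot: [-3.141, -0.0, -0.18]
contact_force: [0.7, -1.8, -2.4]
gripper_width: 0.245
gripper_force: 60.0
t 15.6 [493.1  63.2 184.7] [-3.141 -0.    -0.18 ] F [ 0.7 -1.8 -2.4] M [-0.32  0.06 -0.11] w 0.245 gf 60.0
```

```bash
python3 -m jog '0 -1 0 0 0 0;0 -1 0 0 0 0;0 -1 0 0 0 0;0 0 0 0 0 0;0 0 0 0 0 0;0 0 0 0 0 0;0 0 0 0 0 0;0 0 0 0 0 0;0 0 0 0 0 0;0 0 0 0 0 0' 1 60;python3 st.py
```

```text
clock: 16.6
tool_pos: [493.6, 66.1, 184.6]
tcp_rot: [-3.142, -0.0, -0.18]
contact_force: [-0.7, -1.7, -2.7]
gripper_width: 0.248
gripper_force: 60.0
t 16.6 [493.6  66.1 184.6] [-3.142 -0.    -0.18 ] F [-0.7 -1.7 -2.7] M [-0.41  0.04 -0.07] w 0.248 gf 60.0
```

```bash
python3 -m jog '0 -1 0 0 0 0;0 -1 0 0 0 0;0 -1 0 0 0 0;0 0 0 0 0 0;0 0 0 0 0 0;0 0 0 0 0 0;0 0 0 0 0 0;0 0 0 0 0 0;0 0 0 0 0 0;0 0 0 0 0 0' 1 60;python3 st.py
```

```text
clock: 17.6
tool_pos: [494.2, 69.1, 184.7]
tcp_rot: [-3.142, -0.0, -0.18]
contact_force: [0.7, -1.2, -2.8]
gripper_width: 0.246
gripper_force: 60.0
t 17.6 [494.2  69.1 184.7] [-3.142 -0.    -0.18 ] F [ 0.7 -1.2 -2.8] M [-0.36  0.04 -0.07] w 0.246 gf 60.0
```

```bash
python3 -m jog '0 -1 0 0 0 0;0 -1 0 0 0 0;0 -1 0 0 0 0;0 0 0 0 0 0;0 0 0 0 0 0;0 0 0 0 0 0;0 0 0 0 0 0;0 0 0 0 0 0;0 0 0 0 0 0;0 0 0 0 0 0' 1 60;python3 st.py
```

```text
clock: 18.6
tool_pos: [494.7, 72.0, 184.6]
tcp_rot: [-3.142, -0.0, -0.18]
contact_force: [0.3, -1.4, -2.1]
gripper_width: 0.248
gripper_force: 60.0
t 18.6 [494.7  72.  184.6] [-3.142 -0.    -0.18 ] F [ 0.3 -1.4 -2.1] M [-0.35  0.01 -0.1 ] w 0.248 gf 60.0
```

```bash
python3 -m jog '0 -1 0 0 0 0;0 -1 0 0 0 0;0 -1 0 0 0 0;0 0 0 0 0 0;0 0 0 0 0 0;0 0 0 0 0 0;0 0 0 0 0 0;0 0 0 0 0 0;0 0 0 0 0 0;0 0 0 0 0 0' 1 60;python3 st.py
```

```text
clock: 19.6
tool_pos: [495.2, 75.0, 184.6]
tcp_rot: [-3.142, -0.0, -0.18]
contact_force: [-0.2, -1.7, -2.9]
gripper_width: 0.25
gripper_force: 60.0
t 19.6 [495.2  75.  184.6] [-3.142 -0.    -0.18 ] F [-0.2 -1.7 -2.9] M [-0.37  0.02 -0.09] w 0.25 gf 60.0
```

```bash
python3 -m jog '0 -1 0 0 0 0;0 -1 0 0 0 0;0 -1 0 0 0 0;0 0 0 0 0 0;0 0 0 0 0 0;0 0 0 0 0 0;0 0 0 0 0 0;0 0 0 0 0 0;0 0 0 0 0 0;0 0 0 0 0 0' 1 60;python3 st.py
```

```text
clock: 20.6
tool_pos: [495.6, 77.4, 184.6]
tcp_rot: [3.141, 0.0, -0.181]
contact_force: [0.2, -4.5, -1.9]
gripper_width: 0.244
gripper_force: 60.0
t 20.6 [495.6  77.4 184.6] [ 3.141  0.    -0.181] F [ 0.2 -4.5 -1.9] M [-1.63  0.2  -0.39] w 0.244 gf 60.0
```

```bash
python3 -m jog '0 0 0 0 0 0;0 0 0 0 0 0;0 0 0 0 0 0;0 0 0 0 0 0;0 0 0 0 0 0;0 0 0 0 0 0;0 0 0 0 0 0;0 0 0 0 0 0;0 0 0 0 0 0;0 0 0 0 0 0' 1 60;python3 - <<'E'
from h import *
for i in range(6):
    o=manip.get_obs();print(o["contact_force"].round(1),o["moment"].round(2),o["tool_pos"].round(1));manip.grab_frame("top")
E
```

```text
clock: 21.6
tool_pos: [495.6, 77.3, 184.6]
tcp_rot: [3.141, 0.0, -0.181]
contact_force: [-1.5, -5.6, -0.5]
gripper_width: 0.243
gripper_force: 60.0
[-1.5 -5.6 -0.5] [-1.58  0.29 -0.36] [495.6  77.3 184.6]
[-0.8 -4.9 -0.4] [-1.61  0.29 -0.41] [495.6  77.3 184.6]
[-0.9 -5.3 -1.8] [-1.63  0.27 -0.44] [495.6  77.4 184.6]
[ 0.5 -5.3 -1.1] [-1.59  0.27 -0.4 ] [495.6  77.4 184.6]
[-1.7 -5.7 -1.2] [-1.63  0.24 -0.38] [495.6  77.3 184.6]
[-1.4 -5.  -1. ] [-1.59  0.19 -0.44] [495.6  77.4 184.6]
```

```bash
python3 -m jog '0 -0.2 0 0 0 0;0 -0.2 0 0 0 0;0 -0.1 0 0 0 0;0 0 0 0 0 0;0 0 0 0 0 0;0 0 0 0 0 0;0 0 0 0 0 0;0 0 0 0 0 0;0 0 0 0 0 0;0 0 0 0 0 0' 1 60;python3 - <<'E'
from h import *
for i in range(6):
    o=manip.get_obs();print(o["contact_force"].round(1),o["moment"].round(2),o["tool_pos"].round(1));manip.grab_frame("top")
E
```

```text
clock: 22.9
tool_pos: [495.6, 77.5, 184.6]
tcp_rot: [3.141, 0.0, -0.181]
contact_force: [-1.2, -5.5, -0.9]
gripper_width: 0.248
gripper_force: 60.0
[-1.2 -5.5 -0.9] [-1.81  0.26 -0.43] [495.6  77.5 184.6]
[-1.5 -6.2 -0.9] [-1.83  0.31 -0.48] [495.6  77.5 184.6]
[-1.5 -6.  -0.5] [-1.83  0.28 -0.51] [495.6  77.6 184.6]
[-0.7 -4.8 -0.8] [-1.82  0.33 -0.45] [495.6  77.5 184.6]
[-0.9 -5.8 -0.4] [-1.82  0.33 -0.43] [495.6  77.5 184.6]
[-0.8 -6.5 -0.8] [-1.84  0.3  -0.48] [495.6  77.6 184.6]
```

```bash
python3 -m jog '0 -0.3 0 0 0 0;0 -0.3 0 0 0 0;0 -0.3 0 0 0 0;0 -0.3 0 0 0 0;0 -0.3 0 0 0 0;0 0 0 0 0 0;0 0 0 0 0 0;0 0 0 0 0 0;0 0 0 0 0 0;0 0 0 0 0 0' 1 60;python3 - <<'E'
from h import *
for i in range(6):
    o=manip.get_obs();print(o["contact_force"].round(1),o["moment"].round(2),o["tool_pos"].round(1));manip.grab_frame("top")
E
```

```text
clock: 24.2
tool_pos: [495.8, 78.3, 184.6]
tcp_rot: [3.139, 0.001, -0.182]
contact_force: [-2.2, -7.8, 0.5]
gripper_width: 0.249
gripper_force: 60.1
[-2.2 -7.8  0.5] [-2.44  0.44 -0.61] [495.8  78.3 184.6]
[-2.1 -7.2  0. ] [-2.39  0.37 -0.56] [495.8  78.3 184.6]
[-1.7 -7.4 -0.3] [-2.41  0.42 -0.59] [495.7  78.3 184.6]
[-1.7 -8.1  0.5] [-2.46  0.39 -0.6 ] [495.7  78.3 184.6]
[-2.4 -8.   1.1] [-2.44  0.4  -0.64] [495.7  78.3 184.6]
[-2.2 -7.2  0.4] [-2.43  0.41 -0.65] [495.7  78.3 184.6]
```

```bash
python3 -m jog '0 0 0 0 0 0;0 0 0 0 0 0;0 0 0 0 0 0;0 0 0 0 0 0;0 0 0 0 0 0;0 0 0 0 0 0;0 0 0 0 0 0;0 0 0 0 0 0;0 0 0 0 0 0;0 0 0 0 0 0' 1 60; python3 st.py; python3 -m jog '0 0 0 0 0 0;0 0 0 0 0 0;0 0 0 0 0 0;0 0.5 0 0 0 0;0 0.5 0 0 0 0;0 1 0 0 0 0;0 1 0 0 0 0;0 2 0 0 0 0;0 3 0 0 0 0;0 4 0 0 0 0' 1 60; python3 -m jog '0 5 0 0 0 0;0 5 0 0 0 0;0 5 0 0 0 0;0 5 0 0 0 0;0 5 0 0 0 0;0 5 0 0 0 0;0 0 0 0 0 0;0 0 0 0 0 0;0 0 0 0 0 0;0 0 0 0 0 0' 1 60; python3 st.py
python3 - <<'E'
from h import *
s=manip.grab_frame("side");crop(s,140,170,150,110,5,"pics/g3.png")
E
```

```text
clock: 25.5
tool_pos: [495.7, 78.3, 184.6]
tcp_rot: [3.139, 0.001, -0.182]
contact_force: [-2.1, -7.0, -0.0]
gripper_width: 0.249
gripper_force: 60.1
t 25.5 [495.7  78.3 184.6] [ 3.139e+00  1.000e-03 -1.820e-01] F [-2.1 -7.  -0. ] M [-2.4   0.39 -0.56] w 0.249 gf 60.1
clock: 26.5
tool_pos: [494.1, 68.9, 184.8]
tcp_rot: [-3.14, -0.0, -0.179]
contact_force: [-0.9, -0.6, -1.7]
gripper_width: 0.246
gripper_force: 60.0
clock: 27.5
tool_pos: [488.6, 38.8, 184.6]
tcp_rot: [-3.141, -0.0, -0.18]
contact_force: [-0.8, 0.0, -1.3]
gripper_width: 0.25
gripper_force: 60.0
t 27.5 [488.6  38.8 184.6] [-3.141 -0.    -0.18 ] F [-0.8  0.  -1.3] M [0.05 0.04 0.01] w 0.25 gf 60.0
```

View pics/g3.png

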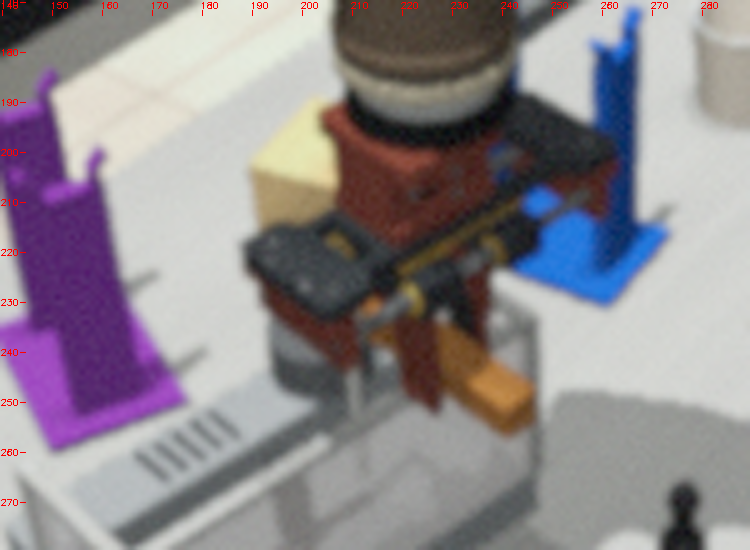

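The lever stays well to the left and the leg is clear of it. I raise the rod and carry it back.

```bash
python3 -m jog '0 0 -8 0 0 0;0 0 -16 0 0 0;0 0 -18 0 0 0;0 0 -18 0 0 0;0 0 -18 0 0 0;0 0 -18 0 0 0;0 0 -18 0 0 0;0 0 -18 0 0 0;0 0 -18 0 0 0;0 0 -10 0 0 0' 1 60;python3 st.py 411.6 -291 344 -0.18
```

```text
clock: 28.55
tool_pos: [488.9, 38.8, 346.7]
tcp_rot: [-3.141, -0.002, -0.18]
contact_force: [0.9, -0.4, -1.8]
gripper_width: 0.248
gripper_force: 60.0
t 28.55 [488.9  38.8 346.7] [-3.141e+00 -2.000e-03 -1.800e-01] F [ 0.9 -0.4 -1.8] M [ 0.07 -0.02  0.04] w 0.248 gf 60.0
shift in target axes [-17.  338.3   2.7] shift in tool axes [-17.  338.3   2.4] turn [-0.001 -0.002  0.   ]
```

```bash
python3 -m jog '-1 15 0 0 0 0;-2 30 0 0 0 0;-2 35 0 0 0 0;-2 36 0 0 0 0;-2 36 0 0 0 0;-2 36 0 0 0 0;-2 36 0 0 0 0;-2 36 0 0 0 0;-1 34 0 0 0 0;-1 28 0 0 0 0' 1 60;python3 -m jog '0 10 0 0 0 0;0 5 0 0 0 0;0 0 0 0 0 0;0 0 0 0 0 0;0 0 0 0 0 0;0 0 0 0 0 0;0 0 0 0 0 0;0 0 0 0 0 0;0 0 0 0 0 0;0 0 0 0 0 0' 1 60;python3 st.py 411.6 -291 215 -0.18
```

```text
clock: 29.55
tool_pos: [413.2, -277.1, 344.7]
tcp_rot: [3.141, 0.0, -0.181]
contact_force: [0.8, -0.4, -2.4]
gripper_width: 0.249
gripper_force: 60.0
clock: 30.55
tool_pos: [411.4, -289.9, 344.7]
tcp_rot: [3.142, -0.0, -0.18]
contact_force: [0.9, 0.0, -2.2]
gripper_width: 0.249
gripper_force: 60.0
t 30.55 [ 411.4 -289.9  344.7] [ 3.142 -0.    -0.18 ] F [ 0.9  0.  -2.2] M [ 0.03  0.04 -0.07] w 0.249 gf 60.0
shift in target axes [  0.4   1.  129.7] shift in tool axes [  0.3   1.  129.7] turn [ 0. -0. -0.]
```

```bash
python3 -m jog '0 1 8 0 0 0;0 0 14 0 0 0;0 0 16 0 0 0;0 0 18 0 0 0;0 0 18 0 0 0;0 0 18 0 0 0;0 0 18 0 0 0;0 0 14 0 0 0;0 0 5 0 0 0;0 0 0 0 0 0' 1 60;python3 st.py 411.6 -291 175.7 -0.18
python3 - <<'E'
from h import *
s=manip.grab_frame("side");crop(s,280,130,80,110,5.4,"pics/g4.png");p=manip.get_obs()["tool_pos"];y=-.18
for l in((80,0,-140),(80,0,-10),(-55,11,-12),(-55,11,12),(-55,-11,-12),(-55,-11,12)):
  P=p+[l[0]*np.cos(y)-l[1]*np.sin(y),l[0]*np.sin(y)+l[1]*np.cos(y),8+l[2]];print(l,((proj(s,P)+.5-[280,130])*5.4).round())
E
```

```text
clock: 31.55
tool_pos: [410.8, -290.7, 214.8]
tcp_rot: [-3.141, 0.002, -0.18]
contact_force: [-1.0, -0.5, -2.1]
gripper_width: 0.247
gripper_force: 60.0
t 31.55 [ 410.8 -290.7  214.8] [-3.141e+00  2.000e-03 -1.800e-01] F [-1.  -0.5 -2.1] M [0.04 0.05 0.01] w 0.247 gf 60.0
shift in target axes [ 0.8  0.1 39.1] shift in tool axes [ 0.9  0.1 39.1] turn [-0.001  0.002 -0.   ]
(80, 0, -140) [[ 92. 422.]]
(80, 0, -10) [[106. 235.]]
(-55, 11, -12) [[289. 345.]]
(-55, 11, 12) [[294. 306.]]
(-55, -11, -12) [[314. 328.]]
(-55, -11, 12) [[319. 290.]]
```

View pics/g4.png

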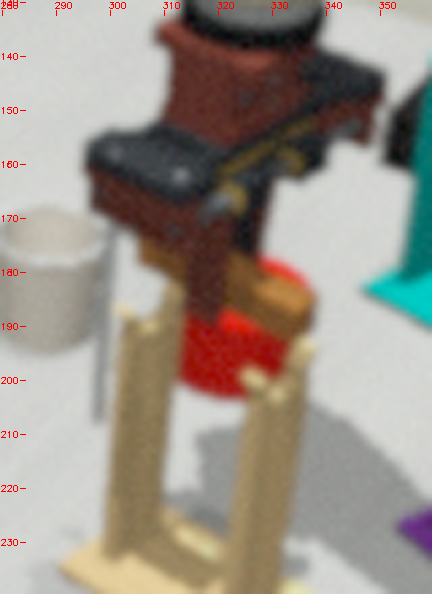

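The rod sits level in the grip above the notches, with its tip within about 1 px of the prediction. I lower it.

```bash
python3 -m jog '0.5 0 2 0 0 0;0 0 4 0 0 0;0 0 4 0 0 0;0 0 4 0 0 0;0 0 4 0 0 0;0 0 4 0 0 0;0 0 4 0 0 0;0 0 2 0 0 0;0 0 0 0 0 0;0 0 0 0 0 0' 1 60;python3 st.py 411.6 -291 176.2 -0.18
```

```text
clock: 32.6
tool_pos: [411.8, -291.1, 187.7]
tcp_rot: [3.142, -0.0, -0.18]
contact_force: [-0.1, 0.5, -2.3]
gripper_width: 0.249
gripper_force: 60.0
t 32.6 [ 411.8 -291.1  187.7] [ 3.142 -0.    -0.18 ] F [-0.1  0.5 -2.3] M [ 0.04 -0.02 -0.03] w 0.249 gf 60.0
shift in target axes [-0.2 -0.  11.5] shift in tool axes [-0.2 -0.  11.5] turn [ 0. -0. -0.]
```

```bash
python3 -m jog '0 0 2 0 0 0;0 0 2 0 0 0;0 0 2 0 0 0;0 0 2 0 0 0;0 0 1.5 0 0 0;0 0 1 0 0 0;0 0 0.8 0 0 0;0 0 0 0 0 0;0 0 0 0 0 0;0 0 0 0 0 0' 1 60;python3 st.py 411.6 -291 175.7 -0.18
```

```text
clock: 33.6
tool_pos: [411.8, -291.1, 176.4]
tcp_rot: [3.142, -0.0, -0.18]
contact_force: [0.1, -0.1, -1.8]
gripper_width: 0.242
gripper_force: 60.0
t 33.6 [ 411.8 -291.1  176.4] [ 3.142 -0.    -0.18 ] F [ 0.1 -0.1 -1.8] M [ 0.02  0.02 -0.03] w 0.242 gf 60.0
shift in target axes [-0.2 -0.   0.7] shift in tool axes [-0.2 -0.   0.7] turn [ 0. -0. -0.]
```

Now I release it, retreat straight up, and move aside to look.

```bash
python3 -m jog '0 0 0.4 0 0 0;0 0 0.2 0 0 0;0 0 0 0 0 0;0 0 0 0 0 0;0 0 0 0 0 0;0 0 0 0 0 0;0 0 0 0 0 0;0 0 0 0 0 0;0 0 0 0 0 0;0 0 0 0 0 0' 1 60;python3 st.py; python3 -m jog '0 0 0 0 0 0;0 0 0 0 0 0;0 0 0 0 0 0;0 0 0 0 0 0;0 0 0 0 0 0;0 0 0 0 0 0;0 0 0 0 0 0;0 0 0 0 0 0;0 0 0 0 0 0;0 0 0 0 0 0' 0 60;python3 st.py
```

```text
clock: 34.6
tool_pos: [411.7, -291.0, 175.7]
tcp_rot: [-3.142, 0.0, -0.18]
contact_force: [-0.4, 0.4, -1.5]
gripper_width: 0.246
gripper_force: 60.0
t 34.6 [ 411.7 -291.   175.7] [-3.142  0.    -0.18 ] F [-0.4  0.4 -1.5] M [0.   0.01 0.02] w 0.246 gf 60.0
clock: 35.6
tool_pos: [411.7, -291.0, 175.7]
tcp_rot: [3.142, -0.0, -0.18]
contact_force: [0.5, -0.2, -0.1]
gripper_width: 0.998
gripper_force: 0.0
t 35.6 [ 411.7 -291.   175.7] [ 3.142 -0.    -0.18 ] F [ 0.5 -0.2 -0.1] M [ 0.03 -0.04  0.04] w 0.998 gf 0.0
```

```bash
python3 -m jog '0 0 -4 0 0 0;0 0 -8 0 0 0;0 0 -12 0 0 0;0 0 -14 0 0 0;0 0 -14 0 0 0;0 0 -14 0 0 0;0 0 -14 0 0 0;0 0 -14 0 0 0;0 0 -14 0 0 0;0 0 -8 0 0 0' 0 60;python3 -m jog '0 15 0 0 0 0;0 25 0 0 0 0;0 25 0 0 0 0;0 25 0 0 0 0;0 25 0 0 0 0;0 25 0 0 0 0;0 25 0 0 0 0;0 25 0 0 0 0;0 15 0 0 0 0;0 0 0 0 0 0' 0 60
python3 - <<'E'
from h import *
s=manip.grab_frame("side");t=manip.grab_frame("top")
crop(t,160,160,180,120,4.4,"pics/g5.png");crop(s,140,170,210,150,3.8,"pics/g6.png")
E
```

```text
clock: 36.6
tool_pos: [412.2, -291.3, 293.9]
tcp_rot: [3.141, -0.002, -0.18]
contact_force: [1.0, 0.2, -0.5]
gripper_width: 0.997
gripper_force: 0.0
clock: 37.6
tool_pos: [373.2, -495.0, 290.7]
tcp_rot: [3.141, 0.002, -0.184]
contact_force: [0.3, 0.1, 0.3]
gripper_width: 1.002
gripper_force: 0.0
```

View pics/g5.png

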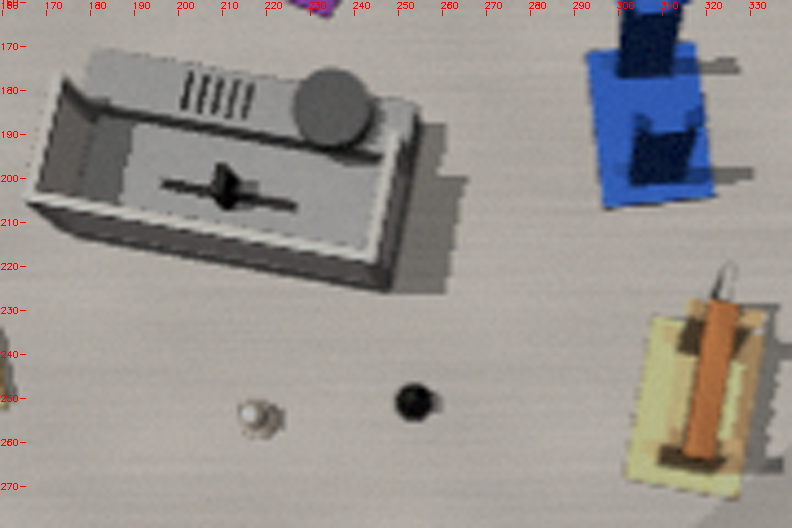

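View pics/g6.png

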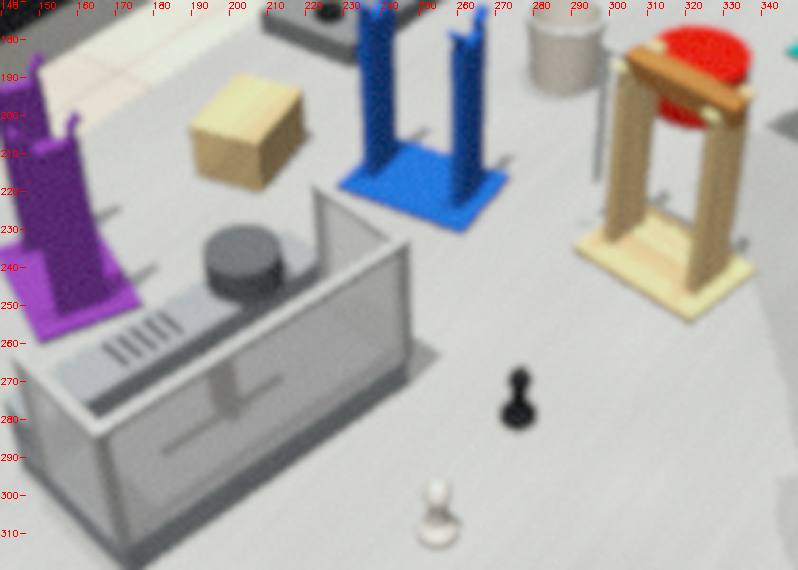

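The rod hangs in its stand with the handle at top pixel (321,247), as at the start. The lever has moved left from about column 220 to 211, and the pieces and screen look unchanged, so I hand in.

```bash
python3 -c "
from workcell import manip
print(manip.finish_job())"
```

```text
the job is handed in; nothing more can be done
None
```

The job is handed in: the rod pushed the lever left to its hidden stop and held it there at about 8 N for over a second. The rod is back in its stand, the lever stayed put, and the screen and game pieces look untouched; it took about 38 s of the 61 s, and the hand-in gave no verdict.

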